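# Load the core slices into the specimen carrier

## Robot

A 6-joint arm with a two-finger parallel gripper is mounted at the origin on a cart in front of the work surface, level with it; the furniture and walls round the work are solid. World frame = base frame: x ahead of the robot, y to its left, z up, the work surface at z = 0. Lengths are in m, angles in degrees, forces in N, time in s.
With the tool pointing down it reaches from about 0.35 to 0.875 m from the base axis. Payload 4.2 kg.
Tool frame: the origin (TCP) lies between the finger pads; the fingertips stand 14 mm ahead of it and the grasp point (between the pads) lies 5 mm behind it (r.tcp_to_tips is the distance from the TCP to the fingertips, in m); y points along the fingers, x is the direction in which the jaws open and shut, and the axes are right-handed (so a half turn about y gives the same grasp; the last joint's range is limited). The gripper opens to 87 mm and grips with 3 to 60 N. Pads are 19 mm wide; open, the fingers measure 117 mm over their backs; the gripper's body (75 mm by 190 mm) begins 51 mm behind the grasp point.
Start: joints at [88.556, 22.042, 0.453, 0, -68.411, -14.817], TCP at [0.175, 0.6, 0.197] pointing down, gripper open.
Joint ranges: [-179.83, 179.83], [-69.29, 118.12], [-61.27, 80.66], [-181.25, 117.63], [-171.15, -9.14], [-177.46, 177.46]. Speed limits (degrees/s): [159.86, 159.86, 180, 180, 180, 180].

## Interface

Orientations are given as a 3x3 rotation matrix whose columns are the frame's x, y, z axes.
In Python, from station import sense, optics, ticket, r gives the robot as it stands.
- The arm moves only by the tool carry_out, never from a script. Its argument "steps" is a list that holds one entry, the list of rows, each a list of 6 numbers: the shift along the world's x, y, z in cm, then the turn, a rotation vector about the world's x, y, z in rad. A call has 1 to 20 rows; each row is the pose to reach, as a shift and turn from the pose commanded when the call began; what a row does not reach only later rows make up. A row lasts 1/8 s, in which the tool goes at most 62.5 mm and 10.7 degrees, less where a joint would pass 70% of its speed; a pose out of reach is approached as far as the arm can. A call with a gripper value outside its range is refused whole. "fingers" is the closure in counts, from 0 (fully open) to 255 (shut), set as the call begins (left out, the last holds). The fingers move at their own pace and stop on an object; the grip force is fixed at half the most. Time passes only in rows, so rows that repeat a pose let the fingers close. It gives the time, the measured TCP pose, the force and the opening at its end, in the units of the state.
- sense(): the state, without advancing time (a new reading comes with each control period).
- optics.capture(name): name is "scene" or "top" or "wrist"; returns a dict with "image" (420x560x3 uint8, red, green, blue), "fov_y" (degrees; the focal length in pixels is half the picture's height over the tangent of half this angle, whatever the lens; pixels are square), "cx", "cy" (the principal point, pixels), "k1" (the pictures are not rectified: a ray, as slopes to the right and down, at radius r is drawn at 1 + k1 r^2 times it, then the intrinsics apply), "rvec" (rotation vector, rad) and "tvec" (3), from world to camera coordinates, as OpenCV has them. Camera axes: x right, y down, z forward; pixel columns grow to the right and rows downward; lengths in m; the calibration is good to about 2 mm. A picture is of the moment at which its call begins. There is no depth.
- ticket.finish_job(): hands the job in, once; it reports no verdict.
The state is a dict: "time_s": time; "joints": joint angles; "joint_velocities": joint speeds; "effort": joint torques, N m; "tcp_pos": TCP position; "ee_rot": TCP orientation; "wrist_force": force on the tool from outside, world axes, zero at the start; "moment": the same for the moment, N m; "gripper_width": opening from 0.0 (shut) to 1.0 (fully open).
Only numpy, scipy, OpenCV 4.12 (cv2) and the standard library are available. Lean on these libraries where they do the work, as an engineer would, in place of code of your own. Each camera call takes 0.05 s, during which the arm holds its last target.

## Task

Load the specimen carrier: put the two granite core slices into it, lying flat on the bottom of the wells, one slice to a well, each in an empty well. Leave the mortar cube in its own well as it is.

Things in the scene. Friction and masses are not known exactly. Their poses are not given: they have to be found in the camera images.
- carrier: Specimen carrier: a square bare-metal plate 190 x 190 mm, 12 mm thick, lying flat on the table and fixed there. Four round wells, 72 mm in diameter and 8 mm deep (well floor 4 mm above the table, lined with a dark rubber disc), centred at x = +-48, y = +-48 mm in its frame (96 mm apart). A low carrying bar, below the plate's top, stands out 14 mm on its +y and -y sides. Origin: centre of its underside; x and y along its sides, z up. It may lie at any yaw.
- slice_thin: The thinner of the two core slices: a flat round disc of speckled grey-pink stone, 47 mm in diameter, 24 mm thick, about 0.1 kg, lying flat on the table. Origin: centre of its underside, z up along its axis.
- slice_thick: The thicker of the two core slices: the same speckled stone, 47 mm in diameter, 31 mm thick, about 0.12 kg, lying flat on the table. Origin: centre of its underside, z up along its axis.
- mortar_cube: Plain grey mortar test cube, 50 x 50 x 50 mm, about 0.29 kg, standing in one of the carrier's four wells with its sides along the carrier's; its top is 54 mm above the table. Origin: centre of its underside, z up. The other three wells are empty.
Things that resemble listed ones, but are neither listed nor needed, are in the scene too. What is shaped like the mortar_cube but brown is not meant.

How it is judged (in metres and radians):
At the end, for the whole second after the job is handed in: Both slices rest in formerly empty carrier wells, one per well: centre within 16 mm of the well centre along each carrier side, underside under 4 mm above the well floor, tilt under 10 degrees. The mortar cube is upright, within 20 mm of its start (((x of slice_thin in the frame of carrier between 0.032 and 0.064 m and y of slice_thin in the frame of carrier between 0.032 and 0.064 m) or (x of slice_thin in the frame of carrier between 0.032 and 0.064 m and y of slice_thin in the frame of carrier between -0.064 and -0.032 m) or (x of slice_thin in the frame of carrier between -0.064 and -0.032 m and y of slice_thin in the frame of carrier between 0.032 and 0.064 m) or (x of slice_thin in the frame of carrier between -0.064 and -0.032 m and y of slice_thin in the frame of carrier between -0.064 and -0.032 m)) and z of slice_thin in the frame of carrier between 0 and 0.008 m and angle between each of slice_thin, slice_thick, mortar_cube's own z axis and vertical below 0.175 rad and linear speed of each of slice_thin, slice_thick below 0.02 m/s and ((x of slice_thick in the frame of carrier between 0.032 and 0.064 m and y of slice_thick in the frame of carrier between 0.032 and 0.064 m) or (x of slice_thick in the frame of carrier between 0.032 and 0.064 m and y of slice_thick in the frame of carrier between -0.064 and -0.032 m) or (x of slice_thick in the frame of carrier between -0.064 and -0.032 m and y of slice_thick in the frame of carrier between 0.032 and 0.064 m) or (x of slice_thick in the frame of carrier between -0.064 and -0.032 m and y of slice_thick in the frame of carrier between -0.064 and -0.032 m)) and z of slice_thick in the frame of carrier between 0 and 0.008 m and distance of mortar_cube from where it was at the start of the episode below 0.02 m); the robot touches nothing.
It fails at once if the mortar cube is moved by more than 20 mm (distance of mortar_cube from where it was at the start of the episode above 0.02 m).
It also fails if it takes over 48 s, if anything falls off the work surface, if the arm or the gripper's body presses on something with over 40 N, if the wrist force passes 120 N, or if a joint passes its speed limit or range.

## Working session

There is one attempt and no reset: what is moved stays moved. The work goes in short steps, Python scripts to look and compute and a tool call to move; the robot and the scene stay as the last step left them, time stands still between calls to the robot, and variables do not carry over. Pictures are saved under pics/ and viewed, and the job is handed in when it is done.

Besides the shell and the picture viewer there is one more tool, called as name([rows], argument=value, ...), one row to a line, values as JSON. carry_out: Moves the arm, as the interface text tells. Its arguments: {"type":"object","properties":{"steps":{"type":"array","items":{"type":"array","items":{"type":"array","items":{"type":"number"}}}},"fingers":{"type":"number"}},"required":["steps"]}

```bash
mkdir -p pics
cat > h.py <<'E'
import numpy as np, cv2
from station import sense, optics, ticket, r
def cap(n,f):
    d=optics.capture(n); cv2.imwrite('pics/'+f,cv2.cvtColor(d['image'],cv2.COLOR_RGB2BGR)); return d
def K(d):
    f=d['image'].shape[0]/2/np.tan(np.radians(d['fov_y'])/2)
    return np.array([[f,0,d['cx']],[0,f,d['cy']],[0,0,1.]]),np.array([d['k1'],0,0,0,0.])
def cast(d,uv,z):
    k,D=K(d); p=cv2.undistortPoints(np.array(uv,float).reshape(-1,1,2),k,D).reshape(-1,2)
    R=cv2.Rodrigues(np.array(d['rvec'],float))[0]; t=np.array(d['tvec'],float).ravel()
    c=-R.T@t; v=np.c_[p,np.ones(len(p))]@R
    return c+v*((z-c[2])/v[:,2])[:,None]
def proj(d,X):
    k,D=K(d); return cv2.projectPoints(np.array(X,float).reshape(-1,3),np.array(d['rvec'],float),np.array(d['tvec'],float),k,D)[0].reshape(-1,2)
E
python3 - <<'E'
from h import *
import pickle
s=sense();print(s)
D={n:cap(n,n+'0.png') for n in('scene','top','wrist')}
pickle.dump(D,open('d0.pkl','wb'))
for n in D: print(n,{k:v for k,v in D[n].items() if k!='image'})
E
```

```text
{'time_s': 0.0, 'joints': array([ 8.85553155e+01,  2.20904026e+01,  3.78982695e-01, -2.98332874e-02,
       -6.84106154e+01, -1.48175303e+01]), 'joint_velocities': array([ 0.14399743, -0.02136483, -0.05171162,  0.04653646, -0.02851214,
       -0.00675153]), 'effort': array([-6.19481525e-04, -3.90664601e+01,  1.87397021e+01,  4.21966061e+00,
        1.09273414e-02, -2.08251740e-04]), 'tcp_pos': array([0.17480588, 0.59936396, 0.19595581]), 'ee_rot': array([[-2.80217505e-01, -5.37703932e-04,  9.59936384e-01],
       [-9.59934053e-01, -2.11698471e-03, -2.80218010e-01],
       [ 2.18284498e-03, -9.99997615e-01,  7.70558592e-05]]), 'wrist_force': array([-0.41118251, -0.30135074, -0.15569985]), 'moment': array([ 0.00264045,  0.06190404, -0.0114195 ]), 'gripper_width': 0.9983120983955347}
scene {'fov_y': 52.659827692799276, 'cx': 276.5586641205427, 'cy': 215.3864187379425, 'k1': 0.02235609297734166, 'rvec': array([ 0.80018795, -2.55031692,  1.08379557]), 'tvec': array([0.37801007, 0.21493259, 0.73256865])}
top {'fov_y': 48.67664262528564, 'cx': 276.8783019056928, 'cy': 214.4499908496121, 'k1': -0.03735109736135935, 'rvec': array([ 2.19905013, -2.14189831,  0.11062988]), 'tvec': array([-0.00978614,  0.48899883,  1.34573731])}
wrist {'fov_y': 67.37820138838802, 'cx': 285.64095641263236, 'cy': 208.58698300448097, 'k1': -0.0606599929309015, 'rvec': array([-1.7637046 ,  2.35049105,  0.3543411 ]), 'tvec': array([ 0.62409753, -0.03595884,  0.39152579])}
```

View pics/top0.png

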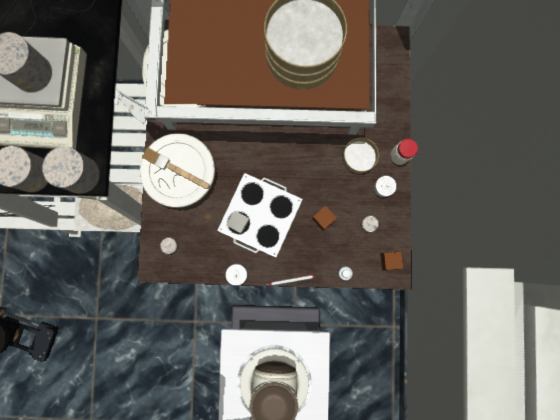

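View pics/scene0.png

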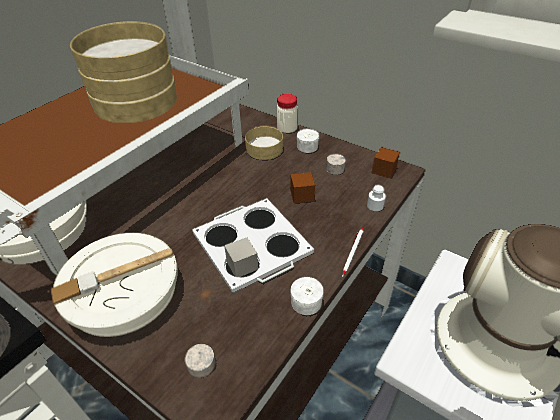

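View pics/wrist0.png

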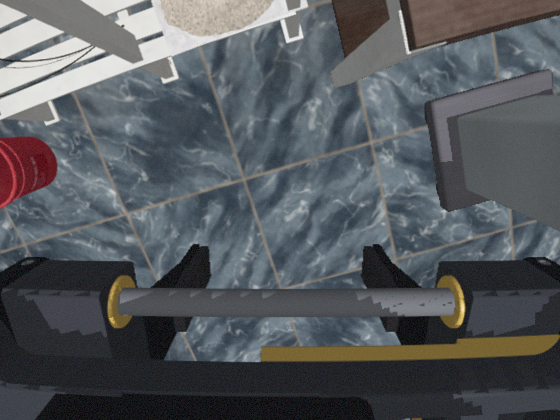

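The top view shows the carrier at about (260,215) with the cube at (238,222). The two speckled discs are at (168,246) and (371,224), with brown cubes and white pots nearby. Next I'll measure them.

Run:
```python
from h import *
import pickle
D=pickle.load(open('d0.pkl','rb'))
T=D['top'];S=D['scene']
print(proj(T,[[0,0,0],[.175,.6,.197],[.5,0,0],[.5,.3,0]]))
print(cast(T,[(168,246),(371,224),(260,215)],.02))
im=cv2.cvtColor(T['image'],cv2.COLOR_RGB2BGR)
cv2.imwrite('pics/topz.png',cv2.resize(im[150:290,140:420],None,fx=2.8,fy=2.8,interpolation=cv2.INTER_CUBIC))
im=cv2.cvtColor(S['image'],cv2.COLOR_RGB2BGR)
a=[im[130:190,310:370],im[335:395,170:230]]
cv2.imwrite('pics/sl.png',np.hstack([cv2.resize(x,(390,390),interpolation=cv2.INTER_CUBIC) for x in a]))
# dark wells in top
g=cv2.cvtColor(T['image'],cv2.COLOR_RGB2GRAY)
hsv=cv2.cvtColor(T['image'],cv2.COLOR_RGB2HSV)
def bl(d,mask,box,amin):
    x0,y0,x1,y1=box; m=np.zeros_like(mask); m[y0:y1,x0:x1]=mask[y0:y1,x0:x1]
    n,l,st,c=cv2.connectedComponentsWithStats(m)
    return [(c[i].round(1),st[i]) for i in range(1,n) if st[i,4]>amin]
print(bl(T,(g<40).astype(np.uint8),(215,170,305,260),60))
br=((hsv[...,2]>100)).astype(np.uint8)
print(bl(T,br,(140,150,410,288),40))
```

```text
[[273.51880823 382.31895679]
 [ 39.3636118  324.24743549]
 [277.97779483 211.68422279]
 [178.38954726 209.06494368]]
[[ 0.38767749  0.32126767  0.02      ]
 [ 0.468508   -0.27630347  0.02      ]
 [ 0.48658612  0.05300366  0.02      ]]
[(array([251.9, 193.6]), array([243, 184,  19,  20, 303], dtype=int32)), (array([280.9, 206.7]), array([271, 197,  20,  20, 305], dtype=int32)), (array([267.6, 235.8]), array([258, 226,  20,  20, 306], dtype=int32))]
[(array([175.6, 175.6]), array([ 140,  150,   75,   58, 3755], dtype=int32)), (array([360.6, 159.2]), array([344, 150,  35,  22, 621], dtype=int32)), (array([400.2, 155.6]), array([391, 150,  19,  14, 205], dtype=int32)), (array([257.5, 215.4]), array([ 217,  173,   86,   85, 3283], dtype=int32)), (array([385.6, 185.4]), array([375, 175,  22,  22, 373], dtype=int32)), (array([324.8, 216.7]), array([314, 206,  23,  23, 281], dtype=int32)), (array([370.1, 223.1]), array([362, 215,  17,  17, 223], dtype=int32)), (array([167.9, 245.2]), array([160, 237,  17,  17, 224], dtype=int32)), (array([393.3, 260.3]), array([384, 252,  19,  18, 287], dtype=int32)), (array([235.3, 275.1]), array([222, 263,  25,  25, 423], dtype=int32)), (array([345.4, 273. ]), array([339, 266,  14,  15, 163], dtype=int32)), (array([291.3, 279.7]), array([266, 275,  49,  11, 189], dtype=int32)), (array([203.4, 285.8]), array([196, 284,  16,   4,  53], dtype=int32))]
```

View pics/topz.png

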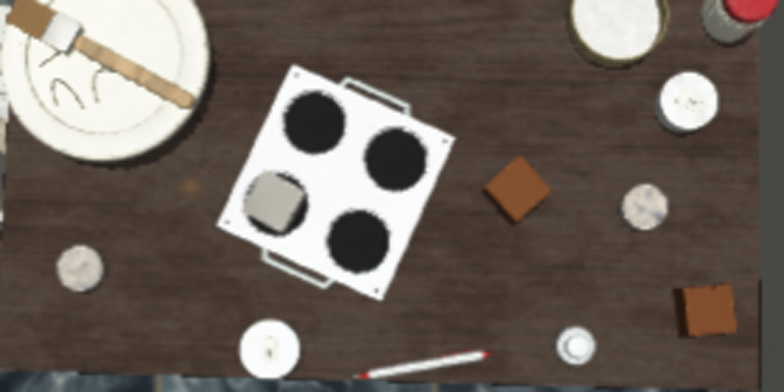

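View pics/sl.png

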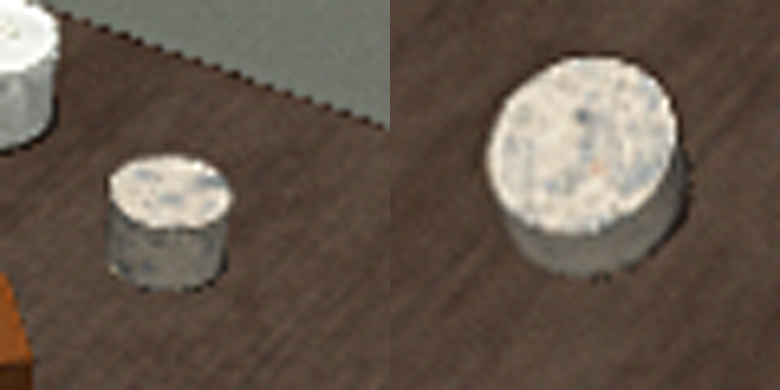

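Run:
```python
from h import *
import pickle
D=pickle.load(open('d0.pkl','rb'))
T=D['top'];S=D['scene']
print([a for a in dir(r) if a[0]!='_'], r.tcp_to_tips)
w=cast(T,[(251.9,193.6),(280.9,206.7),(267.6,235.8)],.006)[:,:2]
print('wells A B C',w.round(4)); c=(w[0]+w[2])/2; print('ctr',c,'cube well',w[0]+w[2]-w[1],'sides',np.linalg.norm(w[0]-w[1]),np.linalg.norm(w[1]-w[2]))
e=w[1]-w[0]; print('dir AB',np.degrees(np.arctan2(e[1],e[0])))
# scene wells
g=cv2.cvtColor(S['image'],cv2.COLOR_RGB2GRAY); m=np.zeros_like(g); b=(slice(200,285),slice(195,310)); m[b]=(g[b]<40)
n,l,st,cc=cv2.connectedComponentsWithStats(m)
for i in range(1,n):
    if st[i,4]>60: print('scene well',cc[i].round(1),st[i],cast(S,[cc[i]],.006)[0].round(4))
# slices
for name,(u,v) in {'R':(370,223),'L':(168,245)}.items():
    hs=T['image'].max(2); m=(hs>100).astype(np.uint8)
    n,l,st,cc=cv2.connectedComponentsWithStats(m); i=l[v,u]
    for z in(.024,.031):
        cs,_=cv2.findContours((l==i).astype(np.uint8),cv2.RETR_EXTERNAL,cv2.CHAIN_APPROX_NONE)
        P=cast(T,cs[0].reshape(-1,2),z)[:,:2]
        (x,y),rad=cv2.minEnclosingCircle((P*1000).astype(np.float32))
        print(name,z,cast(T,[cc[i]],z)[0].round(4),x,y,rad)
for name,box in {'R':(320,145,355,180),'L':(180,338,222,382)}.items():
    v=S['image'].max(2); m=np.zeros_like(v); x0,y0,x1,y1=box
    m[y0:y1,x0:x1]=v[y0:y1,x0:x1]>150
    m=cv2.morphologyEx(m,cv2.MORPH_CLOSE,np.ones((5,5)))
    n,l,st,cc=cv2.connectedComponentsWithStats(m); i=1+np.argmax(st[1:,4])
    print(name,'scene top',cc[i],st[i],[cast(S,[cc[i]],z)[0].round(4) for z in(.024,.031)])
```

```text
['PlanningError', 'tcp_to_tips'] 0.014
wells A B C [[ 0.5519  0.0798]
 [ 0.5146 -0.0083]
 [ 0.4263  0.029 ]]
ctr [0.4891333  0.05440625] cube well [0.46365887 0.1171624 ] sides 0.0957020188568002 0.09585473728923237
dir AB -112.94880379760637
scene well [259.4 218.7] [245 210  30  18 409] [ 0.5154 -0.0066  0.006 ]
scene well [220.8 235.4] [206 226  31  20 452] [0.5531 0.0819 0.006 ]
scene well [282.3 245.3] [267 235  31  22 496] [0.4267 0.0308 0.006 ]
R 0.024 [ 0.4706 -0.2728  0.024 ] 470.4550476074219 -273.1819763183594 25.123355865478516
R 0.031 [ 0.47   -0.2714  0.031 ] 469.8465576171875 -271.7625427246094 24.99435806274414
L 0.024 [0.39   0.3207 0.024 ] 390.044921875 320.41729736328125 24.827226638793945
L 0.031 [0.3898 0.3191 0.031 ] 389.8489990234375 318.7902526855469 24.699840545654297
R scene top [335.575 159.2  ] [327 154  19  11 160] [array([ 0.4739, -0.2752,  0.024 ]), array([ 0.4696, -0.2666,  0.031 ])]
L scene top [199.02995008 356.92678869] [185 344  29  27 601] [array([0.3893, 0.3228, 0.024 ]), array([0.3859, 0.3249, 0.031 ])]
```

The left disc is thin, at (0.390, 0.321). The right disc is thick, at (0.470, −0.271). I'll put thin in well A at (0.552, 0.080) and thick in well B at (0.515, −0.008), both with the jaws along AB (−113°).

carry_out([
  [[4,-5,0,0,0,-0.02],[8,-10,0,0,0,-0.04],[12,-15,0,0,0,-0.08],[16,-21,0,0,0,-0.117],[20,-26,0,0,0,-0.117],[21.5,-27.9,-3,0,0,-0.117],[21.5,-27.9,-7,0,0,-0.117],[21.5,-27.9,-9,0,0,-0.117],[21.5,-27.9,-9,0,0,-0.117],[21.5,-27.9,-9,0,0,-0.117]],
], fingers=0)

```text
time_s: 1.4
tcp_pos: [0.3904, 0.3217, 0.1079]
ee_rot: [[-0.39, 0.001, 0.921], [-0.921, 0.001, -0.39], [-0.001, -1.0, 0.001]]
wrist_force: [-1.2, -0.3, 0.7]
gripper_width: 1.003
```

Run:
```python
from h import *
import pickle
d=cap('wrist','w1.png');pickle.dump(d,open('w1.pkl','wb'))
print(proj(d,[[.39,.3205,.024],[.39,.3205,0]]));s=sense();print(s['tcp_pos'],s['ee_rot'],s['wrist_force'],s['time_s'])
```

```text
[[287.17339982 205.42693992]
 [287.09373431 198.35780845]]
[0.39046464 0.32185583 0.10818774] [[-3.89617837e-01  1.46384665e-03  9.20975460e-01]
 [-9.20974015e-01  1.76093001e-03 -3.89620024e-01]
 [-2.19211729e-03 -9.99997378e-01  6.62074985e-04]] [-0.71012583  0.14355478  0.33552538] 1.45
```

View pics/w1.png

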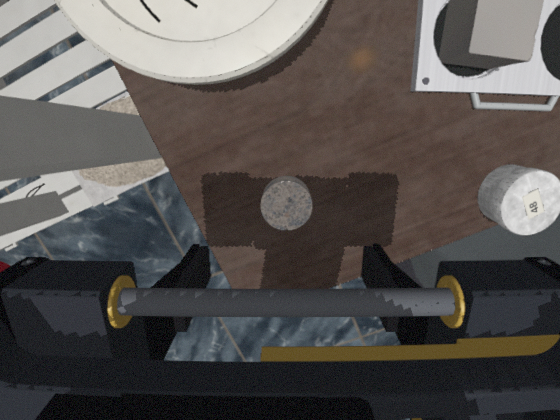

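The wrist view shows the slice at (287,204), where I predicted (287,205), centred between the fingers. Next I'll descend and grip.

carry_out([
  [[0,-0.1,-3,0,0,0],[0,-0.1,-5.5,0,0,0],[0,-0.1,-7.3,0,0,0],[0,-0.1,-8.3,0,0,0],[0,-0.1,-8.3,0,0,0],[0,-0.1,-8.3,0,0,0]],
], fingers=0)

```text
time_s: 2.2
tcp_pos: [0.3905, 0.3207, 0.025]
ee_rot: [[-0.39, 0.001, 0.921], [-0.921, 0.002, -0.39], [-0.002, -1.0, 0.001]]
wrist_force: [0.2, -0.1, 0.2]
gripper_width: 1.003
```

carry_out([
  [[0,0,0,0,0,0],[0,0,0,0,0,0],[0,0,0,0,0,0],[0,0,0,0,0,0],[0,0,0,0,0,0],[0,0,0,0,0,0],[0,0,0,0,0,0],[0,0,0,0,0,0]],
], fingers=255)

```text
time_s: 3.2
tcp_pos: [0.39, 0.32, 0.024]
ee_rot: [[-0.39, -0.0, 0.921], [-0.921, -0.0, -0.39], [0.0, -1.0, -0.0]]
wrist_force: [0.4, 0.6, -0.8]
gripper_width: 0.171
```

The opening reads 0.17, which is narrower than the 0.54 expected on the slice. I'll look before moving.

Run:
```python
from h import *
d=cap('wrist','w2.png');d2=cap('scene','s2.png')
im=cv2.imread('pics/s2.png')[280:420,120:320];cv2.imwrite('pics/s2z.png',cv2.resize(im,None,fx=4,fy=4))
s=sense();print(s['gripper_width'],s['tcp_pos'])
```

```text
0.0856478263043836 [0.38998465 0.31997161 0.02404127]
```

View pics/w2.png

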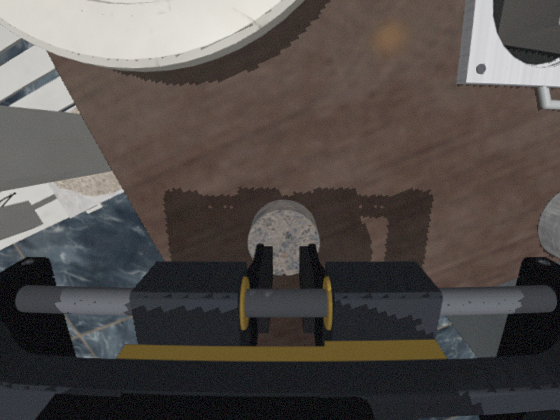

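View pics/s2z.png

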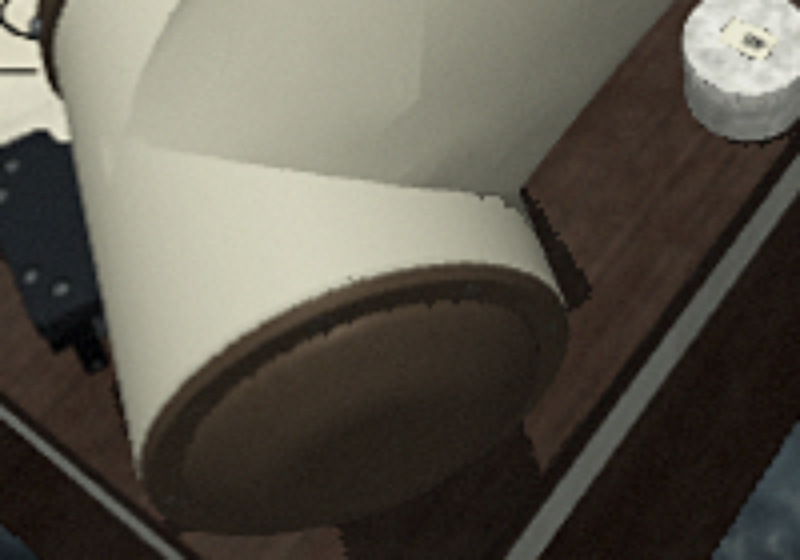

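Run:
```python
from h import *
d=cap('wrist','w3.png')
print(cast(d,[(284,240)],.024), proj(d,[[.39,.32,.024],[.39,.32,.010],[.39,.3205,.024],[.39,.32,.029]]))
s=sense();print(s['gripper_width'],s['tcp_pos'],s['wrist_force'])
```

```text
[[0.3921521  0.32021833 0.024     ]] [[285.61611535 242.72018241]
 [285.61658651 234.58121532]
 [284.90200298 242.99835137]
 [285.6159323  245.89097387]]
0.04825347288492822 [0.38997998 0.31998159 0.02406867] [ 0.51074046 -0.09801302 -0.07747916]
```

Run:
```python
from h import *
d=cap('wrist','w4.png')
R=cv2.Rodrigues(np.array(d['rvec']))[0];c=-R.T@d['tvec'];s=sense();E=s['ee_rot']
print('cam in tool',E.T@(c-s['tcp_pos']),'cam axes in tool\n',(R@E).round(3),s['gripper_width'])
# project tool points: open fingers at y offsets
for y in(-.02,-.01,0,.014):
    print(y,proj(d,[s['tcp_pos']+E@np.array([x,y,z]) for x in(-.0435,.0435) for z in(-.0095,.0095)]).round(0).tolist())
im=cv2.imread('pics/w4.png')[180:340,180:400];cv2.imwrite('pics/w4z.png',cv2.resize(im,None,fx=3.6,fy=3.6,interpolation=cv2.INTER_CUBIC))
```

```text
cam in tool [-8.49201985e-05 -1.87286797e-01  8.11863880e-02] cam axes in tool
 [[ 1.    -0.     0.001]
 [ 0.001 -0.296 -0.955]
 [ 0.     0.955 -0.296]] 0.03165119519926607
-0.02 [[213.0, 271.0], [210.0, 241.0], [359.0, 271.0], [361.0, 241.0]]
-0.01 [[216.0, 263.0], [214.0, 235.0], [355.0, 263.0], [357.0, 235.0]]
0 [[219.0, 256.0], [217.0, 229.0], [352.0, 256.0], [354.0, 229.0]]
0.014 [[223.0, 247.0], [222.0, 222.0], [348.0, 247.0], [350.0, 222.0]]
```

View pics/w4z.png

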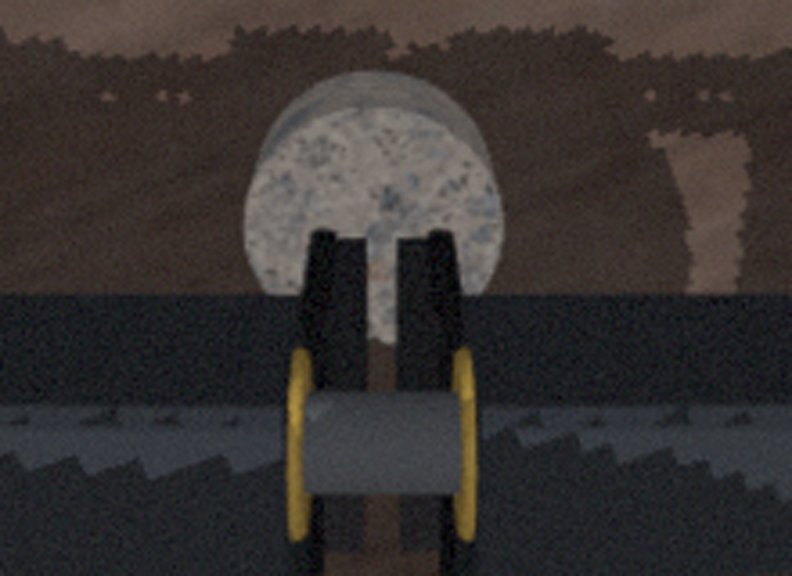

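The closed fingers ended above the slice, which hasn't moved. By image geometry the real tips sit about 24 mm behind the TCP, where the spec says 14 mm ahead. Since the shut fingers cleared the 24 mm slice, going 19 mm lower is safe. I'll open, descend partway and recheck.

carry_out([
  [[0,0,0,0,0,0],[0,0,0,0,0,0],[0,0,0,0,0,0],[0,0,0,0,0,0],[0,0,0,0,0,0],[0,0,0,0,0,0],[0,0,0,0,0,0],[0,0,-0.5,0,0,0],[0,0,-1,0,0,0],[0,0,-1.5,0,0,0],[0,0,-1.9,0,0,0],[0,0,-1.9,0,0,0],[0,0,-1.9,0,0,0]],
], fingers=0)

```text
time_s: 5.03
tcp_pos: [0.39, 0.3201, 0.0051]
ee_rot: [[-0.39, 0.0, 0.921], [-0.921, 0.0, -0.39], [-0.0, -1.0, 0.0]]
wrist_force: [-0.1, 0.7, 0.7]
gripper_width: 0.998
```

Run:
```python
from h import *
d=cap('wrist','w5.png');s=sense();print(s['gripper_width'],s['tcp_pos'],s['wrist_force'])
im=cv2.imread('pics/w5.png')[180:340,150:420];cv2.imwrite('pics/w5z.png',cv2.resize(im,None,fx=2.9,fy=2.9,interpolation=cv2.INTER_CUBIC))
```

```text
1.0043293391693195 [0.3900958  0.32011735 0.00519079] [ 0.15419406  0.2278473  -0.35180643]
```

View pics/w5z.png

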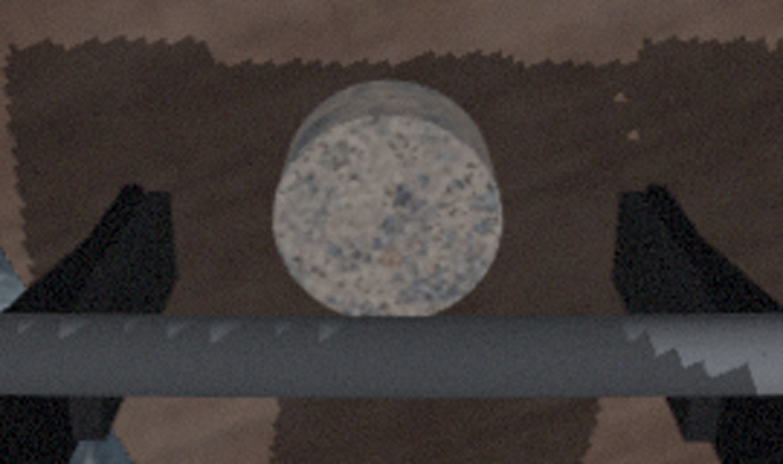

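The open fingertips show at about (209,246) and (363,246). Their gap and row both put the tips 23.5 mm behind the TCP, so they stand near z = 0.029 now. Going down 19 mm more puts them at about 10 mm.

carry_out([
  [[0,0,-0.5,0,0,0],[0,0,-1,0,0,0],[0,0,-1.5,0,0,0],[0,0,-1.9,0,0,0],[0,0,-1.9,0,0,0]],
], fingers=0)

```text
time_s: 5.7
tcp_pos: [0.3898, 0.3197, -0.0144]
ee_rot: [[-0.39, -0.001, 0.921], [-0.921, -0.001, -0.39], [0.001, -1.0, -0.0]]
wrist_force: [0.7, -0.8, -0.3]
gripper_width: 0.998
```

carry_out([
  [[0,0,0,0,0,0],[0,0,0,0,0,0],[0,0,0,0,0,0],[0,0,0,0,0,0],[0,0,0,0,0,0],[0,0,0,0,0,0],[0,0,0,0,0,0]],
], fingers=255)

```text
time_s: 6.58
tcp_pos: [0.3901, 0.3202, -0.0139]
ee_rot: [[-0.39, 0.0, 0.921], [-0.921, 0.0, -0.39], [-0.0, -1.0, 0.0]]
wrist_force: [-0.4, 0.4, -0.0]
gripper_width: 0.524
```

Run:
```python
from h import *
d=cap('wrist','w6.png');s=sense();print(s['gripper_width'],s['tcp_pos'],s['wrist_force'])
im=cv2.imread('pics/w6.png')[180:340,150:420];cv2.imwrite('pics/w6z.png',cv2.resize(im,None,fx=2.9,fy=2.9,interpolation=cv2.INTER_CUBIC))
```

```text
0.525688798591901 [ 0.39007714  0.32017211 -0.01387198] [-0.13669943  1.28868477  0.68695535]
```

View pics/w6z.png

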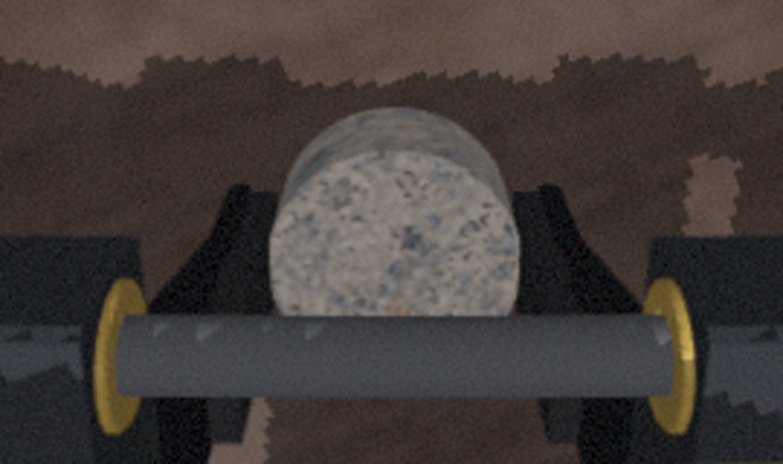

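Gripped at 0.525, which is about 46 mm. I'll lift and carry it to well A, then stop above it.

carry_out([
  [[0,0,3,0,0,0],[0,0,8,0,0,0],[0,0,13,0,0,0],[1,-1.5,15,0,0,0],[4,-6,15,0,0,0],[7,-10.5,15,0,0,0],[10,-15,15,0,0,0],[13,-19,15,0,0,0],[15.5,-23,15,0,0,0],[16.2,-24,12,0,0,0],[16.2,-24,8,0,0,0],[16.2,-24,5,0,0,0],[16.2,-24,5,0,0,0],[16.2,-24,5,0,0,0]],
])

```text
time_s: 8.38
tcp_pos: [0.5528, 0.0803, 0.037]
ee_rot: [[-0.39, 0.001, 0.921], [-0.921, 0.0, -0.39], [-0.001, -1.0, 0.001]]
wrist_force: [0.0, -0.2, -0.2]
gripper_width: 0.524
```

Run:
```python
from h import *
d=cap('wrist','w7.png');s=sense();print(s['gripper_width'],s['tcp_pos'],s['wrist_force'])
print(proj(d,[[.5525,.0805,.012]]))
cap('scene','s7.png')
```

```text
0.5263240918778604 [0.55305934 0.08048002 0.03748592] [-0.63071918  0.22206595 -1.80209727]
[[285.51200317 229.36393528]]
```

View pics/w7.png

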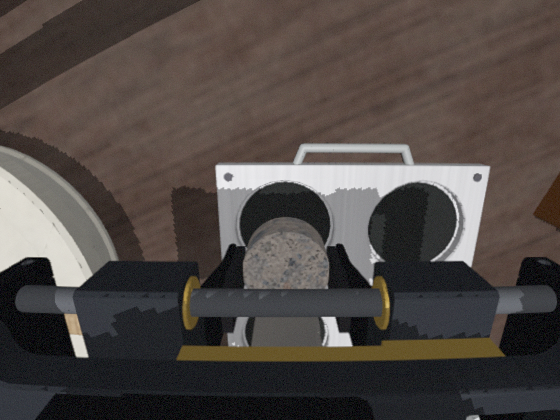

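View pics/s7.png

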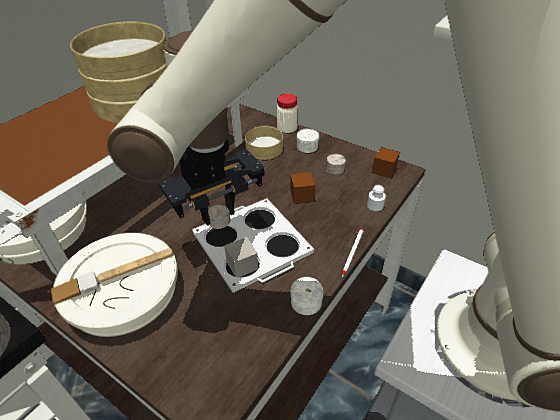

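The wrist view shows well A spanning columns 237 to 332, centred on the slice. I'll lower, release and retreat upwards.

carry_out([
  [[0,0,-1.5,0,0,0],[0,0,-3,0,0,0],[0,0,-3.8,0,0,0],[0,0,-4.2,0,0,0],[0,0,-4.4,0,0,0],[0,0,-4.4,0,0,0],[0,0,-4.4,0,0,0]],
])

```text
time_s: 9.35
tcp_pos: [0.5523, 0.0801, -0.0076]
ee_rot: [[-0.39, 0.001, 0.921], [-0.921, 0.0, -0.39], [-0.001, -1.0, 0.001]]
wrist_force: [0.8, 0.3, -1.1]
gripper_width: 0.526
```

carry_out([
  [[0,0,0,0,0,0],[0,0,0,0,0,0],[0,0,0,0,0,0],[0,0,0,0,0,0],[0,0,0,0,0,0]],
], fingers=60)

```text
time_s: 9.98
tcp_pos: [0.552, 0.08, -0.0079]
ee_rot: [[-0.39, 0.0, 0.921], [-0.921, -0.0, -0.39], [-0.0, -1.0, 0.0]]
wrist_force: [0.6, -0.0, -0.2]
gripper_width: 0.764
```

carry_out([
  [[0,0,1,0,0,0],[0,0,4,0,0,0],[0,0,9,0,0,0],[0,0,13,0,0,0],[0,0,15,0,0,0],[0,0,15,0,0,0]],
])

```text
time_s: 10.72
tcp_pos: [0.5531, 0.0804, 0.1445]
ee_rot: [[-0.39, 0.005, 0.921], [-0.921, 0.002, -0.39], [-0.004, -1.0, 0.004]]
wrist_force: [-0.5, 0.5, -0.9]
gripper_width: 0.764
```

Run:
```python
from h import *
import pickle
d=cap('wrist','w8.png');s=sense();print(s['gripper_width'],s['tcp_pos'],s['wrist_force'],s['time_s'])
D=pickle.load(open('d0.pkl','rb'))
T=D['top']
# brown cubes & others near R
print(cast(T,[(324.8,216.7),(393.3,260.3)],.05), cast(T,[(385.6,185.4)],.035),cast(T,[(345.4,273)],.04))
```

```text
0.7616323862645635 [0.55195204 0.0801276  0.14269281] [0.63564851 0.47650071 0.0576306 ] 10.775
[[ 0.48365155 -0.13585597  0.05      ]
 [ 0.36282957 -0.3352895   0.05      ]] [[ 0.5828179  -0.31591524  0.035     ]] [[ 0.32295565 -0.19908764  0.04      ]]
```

View pics/w8.png

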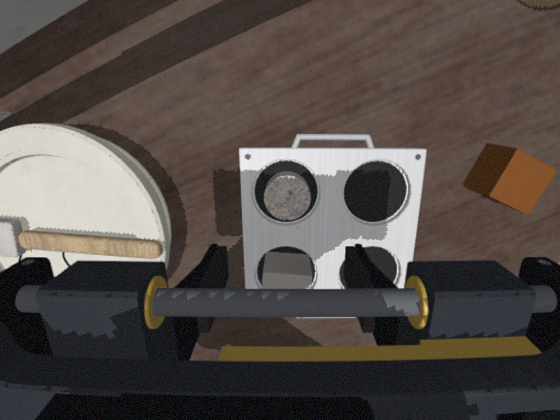

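The thin slice sits flat in well A at about (288,198), and the cube is undisturbed. For the thick slice I'll turn the jaws to about −59° so the gripper body clears the brown cubes.

carry_out([
  [[-1,-5,0,0,0,0.15],[-2,-10,0,0,0,0.3],[-3,-15,0,0,0,0.45],[-5,-20,0,0,0,0.6],[-6,-25,0,0,0,0.75],[-7,-30,0,0,0,0.9],[-8.2,-35.1,-2,0,0,0.942],[-8.2,-35.1,-4.2,0,0,0.942],[-8.2,-35.1,-4.2,0,0,0.942],[-8.2,-35.1,-4.2,0,0,0.942]],
], fingers=0)

```text
time_s: 12.02
tcp_pos: [0.4702, -0.2707, 0.1]
ee_rot: [[0.516, -0.0, 0.857], [-0.857, -0.0, 0.516], [-0.0, -1.0, -0.0]]
wrist_force: [1.0, 0.1, 0.0]
gripper_width: 1.003
```

Run:
```python
from h import *
d=cap('wrist','w9.png');s=sense();print(s['gripper_width'],s['tcp_pos'],s['joints'],s['time_s'])
print(proj(d,[[.47,-.271,.031],[.47,-.271,.0]]))
```

```text
1.0034341960744826 [ 0.4705831  -0.27065386  0.10054816] [-1.27760004e+01  1.93562318e+01 -1.88882849e+01  1.94128733e-02
 -5.17125241e+01  1.33844475e+02] 12.075
[[286.29945431 211.05751514]
 [286.23468706 201.10344206]]
```

View pics/w9.png

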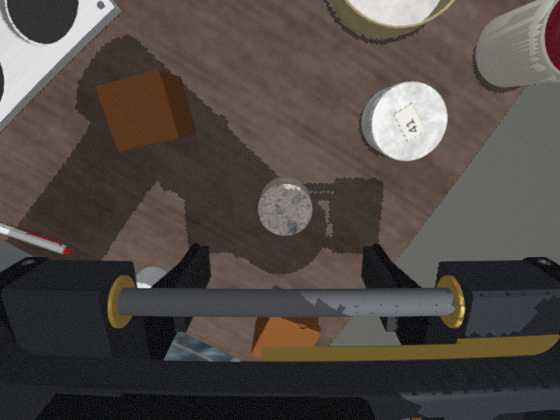

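The wrist view has the slice at (285,208), centred in the jaws. I'll descend and grip.

carry_out([
  [[0.1,0,-4,0,0,0],[0.1,0,-7,0,0,0],[0.1,0,-9,0,0,0],[0.1,0,-10.5,0,0,0],[0.1,0,-11.2,0,0,0],[0.1,0,-11.4,0,0,0],[0.1,0,-11.4,0,0,0]],
], fingers=0)

```text
time_s: 12.95
tcp_pos: [0.4715, -0.2711, -0.0133]
ee_rot: [[0.515, 0.001, 0.857], [-0.857, -0.0, 0.515], [0.001, -1.0, 0.001]]
wrist_force: [-0.3, 0.3, 0.9]
gripper_width: 1.0
```

carry_out([
  [[0,0,0,0,0,0],[0,0,0,0,0,0],[0,0,0,0,0,0],[0,0,0,0,0,0],[0,0,0,0,0,0],[0,0,0,0,0,0],[0,0,0,0,0,0]],
], fingers=255)

```text
time_s: 13.82
tcp_pos: [0.4708, -0.271, -0.014]
ee_rot: [[0.515, -0.0, 0.857], [-0.857, 0.0, 0.515], [-0.0, -1.0, -0.0]]
wrist_force: [-0.9, 0.5, 1.6]
gripper_width: 0.525
```

carry_out([
  [[0,0,3,0,0,0],[0,0,8,0,0,0],[0,0,13,0,0,0],[0.5,3,15,0,0,-0.1],[1,7,15,0,0,-0.25],[2,11,15,0,0,-0.4],[2.5,15,15,0,0,-0.55],[3,19,15,0,0,-0.7],[4,23,15,0,0,-0.85],[4.4,26.3,15,0,0,-0.942],[4.4,26.3,11,0,0,-0.942],[4.4,26.3,7,0,0,-0.942],[4.4,26.3,5,0,0,-0.942],[4.4,26.3,5,0,0,-0.942],[4.4,26.3,5,0,0,-0.942]],
])

```text
time_s: 15.7
tcp_pos: [0.5158, -0.0079, 0.0368]
ee_rot: [[-0.39, 0.002, 0.921], [-0.921, 0.0, -0.39], [-0.001, -1.0, 0.001]]
wrist_force: [-0.7, 0.6, -1.5]
gripper_width: 0.528
```

Run:
```python
from h import *
d=cap('wrist','w10.png');s=sense();print(s['gripper_width'],s['tcp_pos'],s['wrist_force'],s['time_s'])
```

```text
0.5261801114072571 [ 0.51598152 -0.00780308  0.03715447] [-0.03241235 -0.15749389 -0.53905265] 15.75
```

View pics/w10.png

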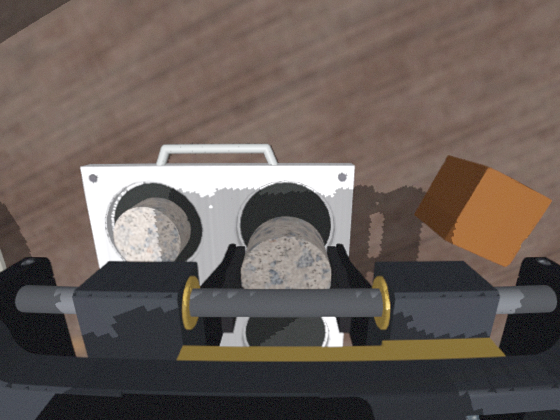

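The placement is lined up. However, the brown cube lies along the jaw axis near the end of the gripper body. I'll turn −90° at this height before lowering, which is safe on every side.

carry_out([
  [[0,0,0,0,0,-0.17],[0,0,0,0,0,-0.34],[0,0,0,0,0,-0.51],[0,0,0,0,0,-0.68],[0,0,0,0,0,-0.85],[0,0,0,0,0,-1.02],[0,0,0,0,0,-1.19],[0,0,0,0,0,-1.36],[0,0,0,0,0,-1.5],[0,0,0,0,0,-1.57],[0,0,0,0,0,-1.57],[0,0,0,0,0,-1.57]],
])

```text
time_s: 17.25
tcp_pos: [0.5154, -0.0079, 0.0367]
ee_rot: [[-0.921, 0.001, -0.389], [0.389, 0.0, -0.921], [-0.001, -1.0, -0.001]]
wrist_force: [-0.3, 1.1, -1.8]
gripper_width: 0.525
```

Run:
```python
from h import *
d=cap('wrist','w11.png');s=sense();print(s['gripper_width'],s['tcp_pos'],s['ee_rot'].round(3),s['wrist_force'],s['time_s'])
```

```text
0.5199262209841004 [ 0.51529226 -0.00792931  0.0365658 ] [[-0.921  0.001 -0.389]
 [ 0.389  0.    -0.921]
 [-0.001 -1.    -0.001]] [-0.0827593   0.09402999 -1.22613927] 17.3
```

View pics/w11.png

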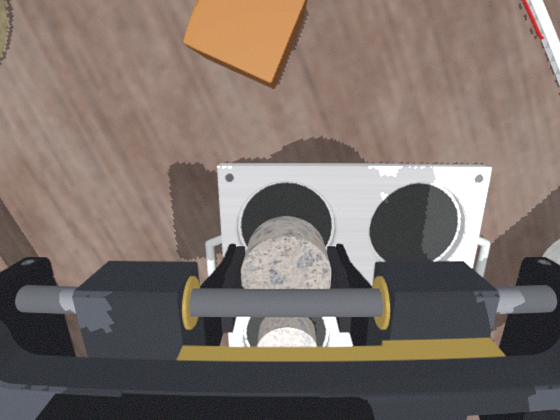

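The slice is centred over well B, whose columns run from 238 to 332. The brown cube, at (245,40), is well away. I'll lower and release.

carry_out([
  [[0,0,-1.5,0,0,0],[0,0,-3,0,0,0],[0,0,-3.8,0,0,0],[0,0,-4.2,0,0,0],[0,0,-4.4,0,0,0],[0,0,-4.4,0,0,0],[0,0,-4.4,0,0,0]],
])

```text
time_s: 18.18
tcp_pos: [0.5153, -0.0079, -0.0076]
ee_rot: [[-0.921, 0.001, -0.389], [0.389, 0.0, -0.921], [-0.001, -1.0, -0.001]]
wrist_force: [0.0, -0.9, -0.8]
gripper_width: 0.522
```

carry_out([
  [[0,0,0,0,0,0],[0,0,0,0,0,0],[0,0,0,0,0,0],[0,0,0,0,0,0],[0,0,0,0,0,0]],
], fingers=60)

```text
time_s: 18.8
tcp_pos: [0.515, -0.008, -0.0079]
ee_rot: [[-0.921, -0.0, -0.389], [0.389, -0.0, -0.921], [0.0, -1.0, 0.0]]
wrist_force: [1.1, -0.2, -0.0]
gripper_width: 0.764
```

carry_out([
  [[0,0,1,0,0,0],[0,0,4,0,0,0],[0,0,9,0,0,0],[0,0,14,0,0,0],[0,0,18,0,0,0],[-3,-4,22,0,0,0],[-7,-10,22,0,0,0],[-10,-16,22,0,0,0],[-12,-22,22,0,0,0],[-14,-28,22,0,0,0],[-14,-34,22,0,0,0],[-14,-34,22,0,0,0],[-14,-34,22,0,0,0],[-14,-34,22,0,0,0]],
])

```text
time_s: 20.55
tcp_pos: [0.3751, -0.3468, 0.2123]
ee_rot: [[-0.922, 0.0, -0.388], [0.388, 0.0, -0.922], [-0.0, -1.0, -0.0]]
wrist_force: [-0.3, -0.5, 0.2]
gripper_width: 0.768
```

Run:
```python
from h import *
import pickle
T=cap('top','t12.png');S=cap('scene','s12.png');s=sense();print(s['tcp_pos'],s['time_s'])
pickle.dump((T,S),open('d12.pkl','wb'))
a=cv2.imread('pics/t12.png')[170:265,210:310];b=cv2.imread('pics/s12.png')[185:295,185:320]
cv2.imwrite('pics/z12.png',np.hstack([cv2.resize(a,(400,380),interpolation=cv2.INTER_CUBIC),cv2.resize(b,(400,380),interpolation=cv2.INTER_CUBIC)]))
```

```text
[ 0.37534544 -0.34669536  0.21239899] 20.65
```

View pics/z12.png

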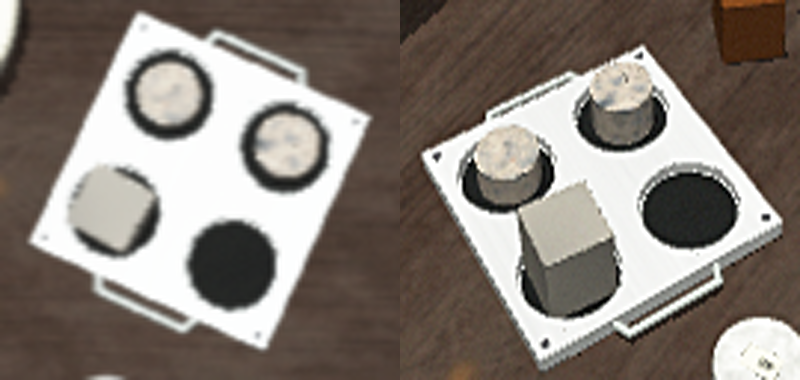

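Both slices lie flat and centred in wells A and B, and the cube is where it was. I'll run one numeric check and hand in.

Run:
```python
from h import *
import pickle
T,S=pickle.load(open('d12.pkl','rb'));T0=pickle.load(open('d0.pkl','rb'))['top']
v=T['image'].max(2)
for n,c,w,z in(('thin',(252,193),(.5519,.0798),.028),('thick',(281,206),(.5146,-.0083),.035)):
    m=np.zeros_like(v);cv2.circle(m,c,9,1,-1);m=m*(v>100)
    ys,xs=np.nonzero(m);p=cast(T,[(xs.mean(),ys.mean())],z)[0];print(n,((p[:2]-w)*1000).round(1),'mm')
b=(slice(208,238),slice(224,254))
print('cube image diff',cv2.absdiff(T['image'][b],T0['image'][b]).mean())
print(ticket.finish_job())
```

```text
thin [-1.  -0.9] mm
thick [-0.5 -1.2] mm
cube image diff 9.720740740740741
the job is handed in; nothing more can be done
None
```

Both granite slices are in the carrier, lying flat in empty wells, and the job is handed in at about 20.7 s of the 48 s allowed. `finish_job` reports no verdict, so the result rests on my own checks.

- **Placement:** in the last top view the thin slice is about 1 mm and the thick slice about 1.3 mm from its well centre (limit 16 mm). Top and scene views show both flat, and the gripper is well clear of everything.
- **First grasp missed:** the real fingertips sit about 23.5 mm behind the TCP, not 14 mm ahead as specified. The fingers closed above the thin slice without touching it. I worked out the true tip position from the wrist camera, and both later grasps held, at about 46 mm.
- **Mortar cube:** it looks upright and in its place in both views, but I did not measure its position again. The before/after image patch around it differed by 9.7 grey levels on average. That check was inconclusive, and I did not look into the cause. Nothing came near the cube, and wrist force readings stayed under about 2 N.

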